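# Couple the blue nozzle to the refill station

### The arm

A 6-joint arm with a two-finger parallel gripper is mounted at the origin on the work surface. World frame = base frame: x ahead of the robot, y to its left, z up, the work surface at z = 0. Lengths are in m, angles in rad, forces in N, time in s.
With the tool pointing down it reaches from about 0.375 to 0.925 m from the base axis. Payload 5.7 kg.
Tool frame: the origin (TCP) lies midway between the tips of the shut fingers; the grasp point (between the pads) lies 19 mm behind it; z points along the fingers, x is the direction in which the jaws open and shut, and the axes are right-handed (so a half turn about z gives the same grasp; the last joint's range is limited). The gripper opens to 88 mm and grips with 3 to 60 N. Pads are 20 mm wide; open, the fingers measure 115 mm over their backs; the gripper's body (75 mm by 178 mm) begins 61 mm behind the grasp point.
Start: joints at [1.018, 0.359, 1.51, -0, 1.272, -0.115], TCP at [0.254, 0.543, 0.223] pointing down, gripper open.
Joint ranges: [-2.97, 2.97], [-1.01, 2.36], [0.21, 2.38], [-0.96, 4.11], [0.2, 2.71], [-2.98, 2.98]. Speed limits (rad/s): [2.39, 2.39, 3.14, 3.14, 3.14, 3.14].

### API

Orientations are given as a unit quaternion [x, y, z, w].
In Python, from bench import move_ptp, servo_line, goto_joints, move_gripper, sleep, inverse_kinematics, capture, PlanningError, close_job, spot_in, silhouettes, current_clock, current_joint_pos, current_qvel, current_joint_torque, current_position, current_orientation, current_force, current_torque, current_finger_gap gives the robot as it stands. Calls block until the motion is done:
- move_ptp(position, orientation): joint-space move of the TCP to a pose.
- servo_line(position, orientation=None, rate=0.15, contact_N=None): straight line of the TCP; orientation=None keeps the orientation; rate is the mean speed in m/s. With contact_N (N) it stops when the force on the tool has changed by that much, and returns True; else False.
- goto_joints(angles): joint-space move.
- move_gripper(opening): finger opening in m; the grip force is fixed at half the most; returns when the fingers have stopped.
- sleep(seconds).
- inverse_kinematics(position, orientation): joint angles nearest the present ones, or None.
- capture(name): name is "side" or "top" or "wrist"; returns a dict with "image" (420x560x3 uint8, blue, green, red), "range_z" (420x560 float32, m along the optical axis (not along the pixel's ray), 0 where there is no reading), "intrinsics" (3x3 intrinsics, pixels), "k1" (the pictures are not rectified: a ray, as slopes to the right and down, at radius r is drawn at 1 + k1 r^2 times it, then the intrinsics apply), "R" (3x3) and "t" (3): a world point X has camera coordinates R X + t. Camera axes: x right, y down, z forward; pixel columns grow to the right and rows downward; lengths in m; the calibration is good to about 2 mm. A picture is of the moment at which its call begins.
A pose or a line that the arm cannot do raises PlanningError and nothing moves.
- close_job(): hands the job in, once; it reports no verdict.
Trained networks look in the newest picture that a camera, given by its name, has taken for a name from the list of things; names that differ only in an ending like _2 or _b are one class to them, and where a whole thing is asked for, a point or a joint stands for the part that bears it (a point fixed in the world has none). Each returns a list of dicts, best first, with "conf" (0 to 1); they miss things now and then, are a little off and sometimes report something else, mostly with a low value. They report only what shows in the picture. A call takes as long as a camera call.
- spot_in(camera, query): "xy" ([column, row] in pixels, amid what is visible of it).
- silhouettes(camera, query): "region" (420x560 bool, what is visible of it) and "xy" ([column, row] in pixels, amid what is visible of it).
Readings, each from a call of its own:
- current_clock(): time.
- current_joint_pos(): joint angles.
- current_qvel(): joint speeds.
- current_joint_torque(): joint torques, N m.
- current_position(): TCP position.
- current_orientation(): TCP orientation.
- current_force(): force on the tool from outside, world axes, zero at the start.
- current_torque(): the same for the moment, N m.
- current_finger_gap(): finger opening in m.
Only numpy, scipy, OpenCV 4.12 (cv2) and the standard library are available. Lean on these libraries where they do the work, as an engineer would, in place of code of your own. Each camera call takes 0.05 s, during which the arm holds its last target. There are 200 camera calls.

### The job

Get the refill station on the shop counter ready: pull the coupler's sleeve back until it stays back, then take the blue nozzle from its park block and push it fully home in the coupler, with its spout pointing down the slope over the drip tray, so that the sleeve springs forward and locks it. Let go of it, and leave the green nozzle and everything else on the counter standing where it is.

Things in the scene. Friction and masses are not known exactly. Their poses are not given: they have to be found in the camera images.
- coupler_mouth (a point): Centre of the mouth of the fixed brass coupler. z axis: the coupler's axis OUT of the mouth, 27 degrees from vertical, leaning to the front. -x points down the slope to the front (over the drip tray, towards the robot), y is level, across the station. Bore 27 mm across (octagonal), flared to about 34 mm at the mouth. The sloping block's face lies 60 mm below the mouth along the axis.
- station: White refill station, fixed; origin on the counter, straight below the coupler's foot; front is -x. Sloping block 100 mm wide (y) carries the coupler. A cabinet 190 mm wide, 150 mm tall stands from x = 55 to 155 mm; the drip tray (130 mm wide, 14 mm high) lies at x = -130 to -55 mm.
- sleeve_grip (a point): Point on the axis inside the grey eight-sided sliding sleeve round the coupler; moves with it; axes as coupler_mouth. Sleeve 46 mm across flats (two flats face +y and -y), from 12 mm above this point (towards the mouth) to 22 mm below. With the sleeve forward this point is 14 mm below the mouth, and the block's face is 24 mm below the sleeve's lower end.
- sleeve (a joint): Sleeve travel in m: 0 forward (rest), positive pulled back, along coupler_mouth's -z towards the block; stop at 0.014. Spring 4 to 7 N; pulling takes up to 11 N. Pulled to the stop and let go, an inner catch holds it back at about 0.011. A nozzle pushed to the bottom trips the catch: the sleeve springs forward and its jaws grip the nozzle's groove. With the sleeve forward the jaws bar the bore.
- blue_nozzle_grip (a point): Middle of the blue nozzle's square grip, on its axis. z: along the nozzle, up at the start (nose down); +x: the side of the spout. Grip 34 x 34 mm, from 34 mm below to 28 mm above this point; take it by the +y and -y sides. The spout, a 16 mm round tube, leaves the +x side 10 mm above this point and reaches 100 mm from the axis. Mass 210 to 340 g.
- blue_nozzle_shoulder (a point): Centre of the underside of the blue nozzle's steel flange (44 mm diameter, 8 mm thick), 42 mm below its grip point; axes as the nozzle. Below it is the nose: 24 mm diameter, 40 mm long, chamfered tip, a groove. Home, this point lies on coupler_mouth, z axes parallel; the catch trips 1 to 2 mm before. Once locked it may float up to 3 mm out.
- blue_nozzle_spout (a point): Outlet end of the blue nozzle's spout, 92 mm from the nozzle's axis on its +x side.
- blue_nozzle: The blue nozzle as a whole: same point and axes as its shoulder.
- green_nozzle_grip (a point): Middle of the green grip of a second nozzle, in shape and size as the blue one. Bystander.
- park_a: Grey park block in which the blue nozzle stands nose down, shoulder on its top: 75 x 75 mm, 50 mm high, with a 31 mm hole right through. Origin at the centre of its underside. Fixed.
- park_b: The same kind of park block, for the green nozzle. Which block is on the left and which on the right varies.
- sauce_bottle: Amber glass sauce bottle with red cap, 56 mm diameter, 180 mm tall, stands within about 150 mm of the coupler on its +y side. Origin at the centre of its underside. Bystander.
- drink_can: Green drink can, 66 mm diameter, 115 mm tall, stands on the coupler's other (-y) side. Origin at the centre of its underside. Bystander.
- sweet_jar: Clear jar with yellow lid, 100 mm diameter, 150 mm tall. Origin at the centre of its underside. Bystander.
- gift_carton: Red upright carton, 70 x 110 x 120 mm (x, y, z). Origin at the centre of its underside. Bystander.
- pen_mug: White mug, 80 mm diameter, 95 mm tall, handle on its +y side. Origin at the centre of its underside. Bystander.
- soap_bottle: White plastic bottle with blue cap, 60 mm diameter, 160 mm tall, stands beside the blue nozzle's park block. Origin at the centre of its underside. Bystander.
- calculator: Black desk calculator lying flat, 115 x 75 x 20 mm (x, y, z). Origin at the centre of its underside. Bystander.

How it is judged:
By the outcome, as a careful person would: the job done as asked, in the order asked, and still so for the second after the job is handed in, with the robot touching nothing.
It also fails if it takes over 46 s, if anything falls off the work surface, if the arm or the gripper's body presses on something with over 40 N, if the wrist force passes 120 N, or if a joint passes its speed limit or range.

## Working session

There is one attempt and no reset: what is moved stays moved. The work goes in short steps, each a Python script; the robot and the scene stay as the last script left them, time stands still between calls to the robot, and variables do not carry over. Pictures are saved under pics/ and viewed, about 8 in all and at most 12, crops included, and the job is handed in when it is done.

```bash
ls; mkdir -p pics; python3 - <<'E'
from bench import *
import cv2, numpy as np
for n in ("side","top"):
    c=capture(n); cv2.imwrite(f"pics/{n}0.png",c["image"]); np.savez(f"{n}0.npz",**c)
    print(n,c["intrinsics"].tolist(),c["k1"],np.round(c["R"],3).tolist(),np.round(c["t"],3).tolist())
    for q in ("coupler_mouth","sleeve_grip","blue_nozzle_grip","blue_nozzle_shoulder","blue_nozzle_spout","green_nozzle_grip","park_a","station","sauce_bottle","drink_can","soap_bottle"):
        r=spot_in(n,q); print(q,[(np.round(d["xy"],1).tolist(),round(d["conf"],2)) for d in r[:3]])
print(current_clock())
E
cd pics; python3 -c "
import cv2
a=cv2.imread('side0.png');b=cv2.imread('top0.png')"
```

```text
pics
side [[400.9699356689113, 0.0, 276.3419577394205], [0.0, 400.9699356689113, 215.42279239245977], [0.0, 0.0, 1.0]] 0.01235695583326355 [[0.742, -0.67, -0.001], [-0.516, -0.572, -0.638], [0.427, 0.474, -0.77]] [-0.395, 0.358, 0.864]
coupler_mouth [([306.0, 190.0], 0.64)]
sleeve_grip [([312.5, 192.8], 0.7)]
blue_nozzle_grip [([328.0, 306.4], 0.88), ([139.4, 186.5], 0.2)]
blue_nozzle_shoulder [([305.8, 188.5], 0.72), ([327.3, 306.5], 0.65), ([321.0, 199.2], 0.45)]
blue_nozzle_spout [([323.7, 304.3], 0.7)]
green_nozzle_grip [([203.6, 187.1], 0.94), ([241.3, 265.3], 0.22)]
park_a [([326.6, 316.1], 0.64), ([213.3, 199.8], 0.58)]
station [([320.7, 196.7], 0.89)]
sauce_bottle [([279.4, 173.7], 0.71)]
drink_can [([337.8, 242.7], 0.8), ([325.3, 200.1], 0.69)]
soap_bottle [([360.4, 275.6], 0.92)]
top [[424.34627710339174, 0.0, 277.1269647232343], [0.0, 424.34627710339174, 207.61443737084656], [0.0, 0.0, 1.0]] -0.03551633915504107 [[-0.004, -1.0, 0.009], [-0.991, 0.003, -0.137], [0.137, -0.01, -0.991]] [-0.008, 0.54, 1.258]
coupler_mouth [([268.4, 157.5], 0.53), ([273.0, 170.4], 0.47), ([272.3, 151.1], 0.3)]
sleeve_grip [([267.7, 158.7], 0.67), ([356.5, 228.6], 0.63)]
blue_nozzle_grip [([356.0, 229.1], 0.56), ([269.9, 150.7], 0.19)]
blue_nozzle_shoulder [([357.4, 231.2], 0.71)]
blue_nozzle_spout [([356.6, 225.4], 0.77), ([135.3, 166.5], 0.3)]
green_nozzle_grip [([191.9, 225.4], 0.65)]
park_a [([346.6, 230.8], 0.91), ([198.3, 227.9], 0.67), ([222.1, 162.3], 0.43)]
station [([269.0, 149.1], 0.7), ([132.6, 267.6], 0.53)]
sauce_bottle [([222.3, 163.1], 0.71)]
drink_can [([315.4, 181.0], 0.81), ([266.4, 168.9], 0.25)]
soap_bottle [([270.0, 248.0], 0.68), ([348.8, 186.7], 0.56)]
1.2
```

View pics/side0.png

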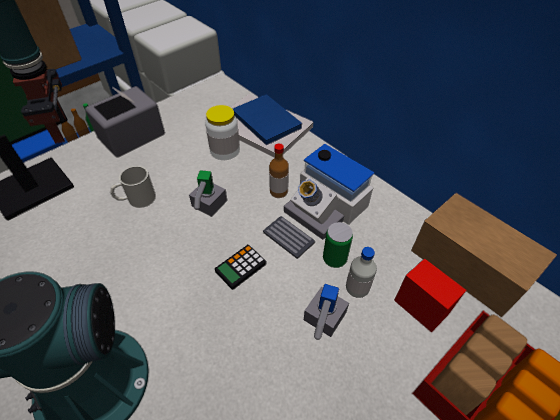

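View pics/top0.png

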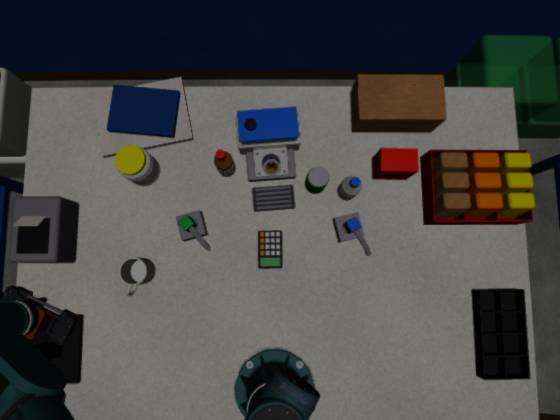

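Side view: coupler at about (308,190), with the sauce bottle at (279,172) to its left and the can at (338,245) to its right. The blue nozzle is at (328,300) with its spout end at (320,335), and the soap bottle is at (361,272). The top view agrees: coupler (270,165), blue grip (353,225), spout end (368,253).

```bash
cat > h.py <<'E'
import numpy as np, cv2
from scipy.spatial.transform import Rotation as Ro
def rays(c,uv):
    k1=float(c["k1"]); d=np.array([k1,0,0,0.])
    return cv2.undistortPoints(np.asarray(uv,float).reshape(-1,1,2),c["intrinsics"],d,None,None,None).reshape(-1,2) if 0 else cv2.undistortPoints(np.asarray(uv,float).reshape(-1,1,2),c["intrinsics"],d).reshape(-1,2)
def cloud(c):
    h,w=c["range_z"].shape; u,v=np.meshgrid(np.arange(w),np.arange(h))
    r=rays(c,np.stack([u.ravel(),v.ravel()],1)); z=c["range_z"].ravel()
    P=np.c_[r*z[:,None],z]; X=(P-c["t"])@c["R"]; X[z==0]=np.nan
    return X.reshape(h,w,3)
def tri(obs):
    A=np.zeros((3,3));b=np.zeros(3)
    L=[]
    for c,uv in obs:
        r=rays(c,[uv])[0]; d=c["R"].T@np.r_[r,1]; d/=np.linalg.norm(d); o=-c["R"].T@c["t"]; L.append((o,d))
        M=np.eye(3)-np.outer(d,d);A+=M;b+=M@o
    X=np.linalg.solve(A,b); return X,[np.linalg.norm(np.cross(X-o,d)) for o,d in L]
def proj(c,X):
    p=np.atleast_2d(X)@c["R"].T+c["t"]; s=p[:,:2]/p[:,2:]; s=s*(1+float(c["k1"])*(s**2).sum(1,keepdims=True))
    return s@c["intrinsics"][:2,:2].T+c["intrinsics"][:2,2]
E
python3 - <<'E'
from h import *; from bench import *
C={}
for n in("side","top"):
    C[n]=capture(n)
    X=cloud(C[n]); z=X[...,2]
    for q in ("station","blue_nozzle","green_nozzle","park_a","sauce_bottle","drink_can","soap_bottle"):
        for r in silhouettes(n,q)[:2]:
            P=X[r["region"]]; P=P[~np.isnan(P[:,0])]
            if len(P)<20: continue
            T=P[P[:,2]>np.percentile(P[:,2],97)-.012]
            print(n,q,round(r["conf"],2),len(P),"lo",np.percentile(P,3,axis=0).round(3),"hi",np.percentile(P,97,axis=0).round(3),"topmed",np.median(T,0).round(3))
c=capture("wrist"); p=current_position(); Q=Ro.from_quat(current_orientation()).as_matrix()
print("wrist cam in tool: pos",(Q.T@(-c["R"].T@c["t"]-p)).round(4),"R",(Q.T@c["R"].T).round(3).tolist(), c["intrinsics"][0,0])
print(Q.round(3).tolist())
E
```

```text
side station 0.57 6300 lo [ 0.547 -0.079  0.007] hi [0.811 0.087 0.145] topmed [0.76  0.008 0.137]
side blue_nozzle 0.71 697 lo [ 0.398 -0.276  0.05 ] hi [ 0.498 -0.212  0.121] topmed [ 0.467 -0.24   0.116]Traceback (most recent call last):
  File "<stdin>", line 7, in <module>
ValueError: it knows: blue_nozzle, blue_nozzle_grip, blue_nozzle_shoulder, blue_nozzle_spout, calculator, coupler_mouth, drink_can, gift_carton, green_nozzle_grip, park, pen_mug, sauce_bottle, sleeve, sleeve_grip
```

```bash
python3 - <<'E'
from h import *; from bench import *
C={}
for n in("side","top"):
    C[n]=capture(n)
    X=cloud(C[n]); z=X[...,2]
    for q in ("station","sleeve","blue_nozzle","blue_nozzle_spout","green_nozzle_grip","park","sauce_bottle","drink_can","soap_bottle","gift_carton","calculator"):
        try: R=silhouettes(n,q)
        except ValueError as e: print(q,e); continue
        for r in R[:2]:
            P=X[r["region"]]; P=P[~np.isnan(P[:,0])]
            if len(P)<20: continue
            T=P[P[:,2]>np.percentile(P[:,2],97)-.012]
            print(n,q,round(r["conf"],2),len(P),"lo",np.percentile(P,3,axis=0).round(3),"hi",np.percentile(P,97,axis=0).round(3),"topmed",np.median(T,0).round(3))
c=capture("wrist"); p=current_position(); Q=Ro.from_quat(current_orientation()).as_matrix()
print("wrist cam in tool: pos",(Q.T@(-c["R"].T@c["t"]-p)).round(4),"R",(Q.T@c["R"].T).round(3).tolist(), c["intrinsics"][0,0])
print(Q.round(3).tolist())
E
```

```text
side station 0.83 6255 lo [ 0.547 -0.08   0.008] hi [0.811 0.085 0.146] topmed [0.761 0.008 0.137]
side sleeve 0.7 158 lo [ 0.622 -0.019  0.108] hi [0.669 0.013 0.154] topmed [ 0.655 -0.013  0.149]
side blue_nozzle 0.94 762 lo [ 0.397 -0.276  0.   ] hi [ 0.497 -0.212  0.121] topmed [ 0.466 -0.241  0.116]
side blue_nozzle_spout 0.75 721 lo [ 0.397 -0.276  0.048] hi [ 0.498 -0.214  0.121] topmed [ 0.467 -0.241  0.116]
side blue_nozzle_spout 0.54 453 lo [0.42  0.188 0.053] hi [0.506 0.262 0.12 ] topmed [0.475 0.234 0.115]
side green_nozzle_grip 0.58 464 lo [0.418 0.187 0.053] hi [0.506 0.259 0.12 ] topmed [0.475 0.234 0.115]
side park 0.76 813 lo [ 0.438 -0.271  0.003] hi [ 0.524 -0.193  0.052] topmed [ 0.471 -0.243  0.049]
side park 0.69 545 lo [0.444 0.205 0.003] hi [0.529 0.274 0.051] topmed [0.477 0.224 0.048]
side sauce_bottle 0.83 818 lo [0.644 0.118 0.011] hi [0.687 0.158 0.179] topmed [0.669 0.141 0.178]
side sauce_bottle 0.42 1012 lo [ 0.589 -0.164  0.012] hi [ 0.643 -0.109  0.116] topmed [ 0.618 -0.134  0.114]
side drink_can 0.78 1078 lo [ 0.589 -0.164  0.003] hi [ 0.645 -0.10
[... 1305 characters left out ...]
0.589 -0.158  0.003] hi [ 0.648 -0.099  0.119] topmed [ 0.621 -0.129  0.115]
top soap_bottle 0.81 403 lo [ 0.568 -0.248  0.033] hi [ 0.618 -0.199  0.162] topmed [ 0.594 -0.227  0.16 ]
top gift_carton 0.59 1454 lo [ 0.634 -0.418  0.001] hi [ 0.705 -0.309  0.124] topmed [ 0.669 -0.364  0.12 ]
top calculator 0.57 910 lo [ 0.363 -0.024  0.015] hi [0.467 0.049 0.026] topmed [0.415 0.012 0.021]
top calculator 0.52 317 lo [ 0.401 -0.268  0.059] hi [ 0.495 -0.208  0.124] topmed [ 0.474 -0.231  0.119]
wrist cam in tool: pos [ 0.0005 -0.0813 -0.162 ] R [[1.0, 0.001, -0.0], [-0.0, 0.956, 0.292], [0.001, -0.292, 0.956]] 319.55373201979046
[[0.424, 0.906, -0.0], [0.906, -0.424, -0.0], [-0.0, -0.0, -1.0]]
```

Wrist data agrees with the tool frame, and the side and top clouds put the same things within about 8 mm of each other. The wrist camera can settle that difference, so I'm moving to look at the coupler from two places.

```bash
cat >> h.py <<'E'
def Rc(yaw,tilt=np.radians(27)):   # coupler-like frame: z leaning to the front
    return Ro.from_euler('z',yaw)*Ro.from_euler('y',-tilt)
def tool_for(F): # tool x=+y of frame, y=+x, z=-z
    return Ro.from_matrix(F.as_matrix()@np.array([[0,1,0],[1,0,0],[0,0,-1.]]))
def grab(n,name):
    from bench import capture
    c=capture(n); np.savez(name+".npz",**c); cv2.imwrite(f"pics/{name}.png",c["image"]); return c
def load(name): return dict(np.load(name+".npz"))
E
python3 - <<'E'
from h import *; from bench import *
F=Rc(0.03); T=tool_for(F); m=np.array([.645,.01,.15])
for i,(dy,dz) in enumerate([(.035,.10),(-.035,.10)]):
    move_ptp(m+F.apply([0,dy,dz]),T.as_quat())
    sleep(.25)
    c=grab("wrist",f"wc{i}"); print(current_position(),current_joint_pos(),current_clock())
    for q in("coupler_mouth","sleeve_grip"): print(q,[(np.round(d["xy"],1).tolist(),round(d["conf"],2)) for d in spot_in("wrist",q)[:2]])
    for d in silhouettes("wrist","sleeve")[:1]: np.save(f"sl{i}.npy",d["region"]); print("sl",d["xy"],d["conf"],d["region"].sum())
a=cv2.imread("pics/wc0.png");b=cv2.imread("pics/wc1.png")
cv2.imwrite("pics/wcpair.png",np.vstack([a,b])[:, :] if 0 else cv2.resize(np.hstack([a,b]),(800,300)))
E
```

```text
[0.59856457 0.04404146 0.23905941] [-0.07120034  0.13630139  1.8946311   0.07709766  0.64302883 -1.72333183] 5.0583
coupler_mouth [([230.9, 201.0], 0.71), ([244.4, 170.4], 0.4)]
sleeve_grip [([241.4, 180.5], 0.74)]
sl [238.3, 175.6] 0.86 1184
[ 0.60050043 -0.02530031  0.23904451] [-0.23330585  0.13828345  1.89213951  0.19416579  0.66353151 -1.96142882] 5.8917
coupler_mouth []
sleeve_grip [([306.0, 178.5], 0.79)]
sl [305.7, 175.2] 0.87 1168
```

View pics/wc0.png

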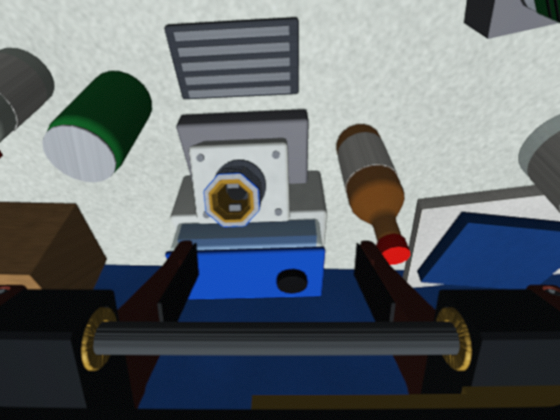

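wc0 shows the open brass mouth at about (231,200), with the grey sleeve ring around it and the white block face behind. The can is at (85,150) and the bottle cap at (395,248). Next I fit the face plane and the ring from the depth in both views.

```bash
python3 - <<'E'
from h import *
rng=np.random.default_rng(0)
for i in(0,1):
    c=load(f"wc{i}"); X=cloud(c); m=proj(c,[[.645,.01,.15]])[0]
    F=Rc(0.03)
    S=X[90:300,130:400].reshape(-1,3); S=S[~np.isnan(S[:,0])]
    L=F.inv().apply(S-[.645,.01,.15])
    sel=S[(abs(L[:,2]+.06)<.012)&(abs(L[:,0])<.05)&(abs(L[:,1])<.05)]
    best=0
    for _ in range(400):
        p=sel[rng.choice(len(sel),3,False)]; n=np.cross(p[1]-p[0],p[2]-p[0]); n/=np.linalg.norm(n)+1e-12
        g=abs((sel-p[0])@n)<.0015
        if g.sum()>best: best=g.sum();G=g
    P=sel[G];ce=P.mean(0);n=np.linalg.svd(P-ce)[2][2]; n*=np.sign(n[2])
    print(i,"mouth px",m.round(1),"plane n",n.round(4),"tilt",np.degrees(np.arccos(n[2])).round(2),"yaw",np.degrees(np.arctan2(-n[1],-n[0])).round(2),len(P))
    Pf=F.inv().apply(P); 
    h=(S-ce)@n; print("  height hist top",np.percentile(h[(abs(L[:,0])<.03)&(abs(L[:,1])<.03)],[50,80,90,95,99]).round(4))
    # face outline (minAreaRect in plane)
    ang=np.arctan2(-n[1],-n[0]); Fn=Rc(ang,np.arccos(n[2])); Q=Fn.inv().apply(P-ce)
    print("  face rect",cv2.minAreaRect(Q[:,:2].astype(np.float32)))
    Hm=(X-ce)@n; Xl=Fn.inv().apply((X-ce).reshape(-1,3)).reshape(X.shape)
    for lo,hi in((.052,.064),(.0555,.064)):
        k=(Hm>lo)&(Hm<hi)&(np.hypot(*np.moveaxis(X[...,:2]-[.645,.01],-1,0))<.045)
        q=Xl[k]; r=cv2.minEnclosingCircle(q[:,:2].astype(np.float32)); hull=cv2.convexHull(q[:,:2].astype(np.float32)); M=cv2.moments(hull)
        cc=np.array([M['m10']/M['m00'],M['m01']/M['m00']])
        w=ce+Fn.apply(np.r_[cc,.06]); w2=ce+Fn.apply(np.r_[r[0],.06])
        print("  ring",k.sum(),"medh",np.median(q[:,2]).round(4),"hull area-eq dia",2*np.sqrt(M['m00']/np.pi),"c(world@60)",w.round(4),"circ",w2.round(4),r[1])
    # top opening: color/other
    X0=load(f"wc{i}")["image"]; u,v=m.astype(int); cv2.imwrite(f"pics/crop{i}.png",cv2.resize(X0[v-60:v+60,u-60:u+60],None,fx=4,fy=4,interpolation=cv2.INTER_CUBIC)); print("  crop origin",u-60,v-60)
a=np.hstack([cv2.imread(f"pics/crop{i}.png") for i in(0,1)]); cv2.imwrite("pics/crops.png",cv2.resize(a,(800,400)))
E
```

```text
0 mouth px [233.6 206.7] plane n [-0.4517 -0.0361  0.8914] tilt 26.95 yaw 4.57 3755
  height hist top [0.0587 0.1908 0.204  0.2101 0.2152]
  face rect ((0.00863376259803772, -0.005209270864725113), (0.09723743051290512, 0.08264602720737457), 89.5682144165039)
  ring 1670 medh 0.0584 hull area-eq dia 0.04820179479331062 c(world@60) [0.6402 0.0077 0.148 ] circ [0.6399 0.0074 0.1478] 0.025324689224362373
  ring 1489 medh 0.0586 hull area-eq dia 0.04818675244277549 c(world@60) [0.6402 0.0077 0.148 ] circ [0.6399 0.0074 0.1478] 0.02532499097287655
  crop origin 173 146
1 mouth px [314.4 207. ] plane n [-0.4536 -0.0362  0.8905] tilt 27.06 yaw 4.56 3808
  height hist top [0.0585 0.1853 0.1975 0.2045 0.212 ]
  face rect ((0.0084475576877594, 0.001224324107170105), (0.09830095618963242, 0.08283262699842453), 89.76422119140625)
  ring 1706 medh 0.0583 hull area-eq dia 0.04863978120492785 c(world@60) [0.64   0.0073 0.1479] circ [0.6401 0.0073 0.148 ] 0.0254477821290493
  ring 1535 medh 0.0585 hull area-eq dia 0.04862709271704319 c(world@60) [0.64   0.0073 0.148 ] circ [0.6401 0.0072 0.148 ] 0.025441797450184822
  crop origin 254 147
```

View pics/crops.png

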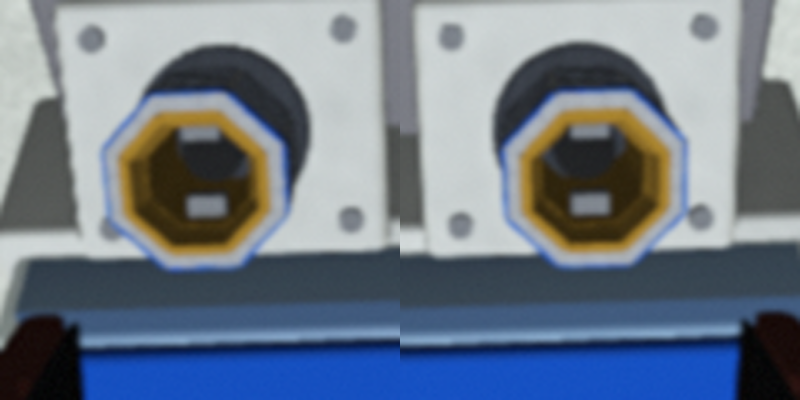

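Both views give the mouth at (0.640, 0.0075, 0.148), tilt 27.0°, yaw 4.6°, and the sleeve ring 58.5 mm above the face (58 expected). The crops show an open octagon with the two jaws barring the bore. Now pulling the sleeve.

```bash
cat >> h.py <<'E'
M=np.array([.6401,.0075,.1480]); FC=Rc(np.radians(4.45)); TC=tool_for(FC)
def at(z,x=0,y=0): return M+FC.apply([x,y,z])
E
python3 - <<'E'
from h import *; from bench import *
X,e=tri([(load("wc0"),(231.8,199.4)),(load("wc1"),(312.5,200.1))]); print("tri ring",X.round(4),e)
def st(s): print(s,"t%.2f"%current_clock(),"F(coupler)",FC.inv().apply(current_force()).round(1),"gap %.4f"%current_finger_gap(),"pos",(FC.inv().apply(current_position()-M)*1e3).round(1))
move_ptp(at(.03),TC.as_quat()); st("above")
print(servo_line(at(-.033),TC.as_quat(),rate=.08,contact_N=12)); st("down")
move_gripper(.03); sleep(.2); st("grip")
print(servo_line(at(-.033-.018),TC.as_quat(),rate=.02,contact_N=25)); st("pulled")
sleep(.2); st("hold")
E
```

```text
tri ring [0.6409 0.0082 0.1455] [np.float64(0.00014473659935195844), np.float64(0.00014473659935208998)]
above t6.45 F(coupler) [ 0.3  0.8 -0.2] gap 0.0879 pos [-1.   0.5 29.5]
False
down t7.39 F(coupler) [-0.7  1.3 -0.2] gap 0.0882 pos [  0.1   0.1 -32.9]
grip t8.32 F(coupler) [-1.7 -5.3  2.1] gap 0.0460 pos [  0.1  -0.5 -32.9]
True
pulled t8.78 F(coupler) [-0.1 -1.1  5. ] gap 0.0456 pos [  0.1  -0.6 -38. ]
hold t8.98 F(coupler) [1. 0. 4.] gap 0.0457 pos [  0.1  -0.6 -37.9]
```

```bash
python3 - <<'E'
from h import *; from bench import *
def st(s): print(s,"t%.2f"%current_clock(),"F(coupler)",FC.inv().apply(current_force()).round(1),"gap %.4f"%current_finger_gap(),"pos",(FC.inv().apply(current_position()-M)*1e3).round(1))
for z in(-.042,-.045,-.0465,-.048,-.0495):
    h=servo_line(at(z,y=-.0006),TC.as_quat(),rate=.02,contact_N=35); st(f"{z} {h}")
    if FC.inv().apply(current_force())[2]>20: break
E
```

```text
-0.042 False t9.32 F(coupler) [ 0.4 -0.9  4.2] gap 0.0460 pos [  0.1  -0.6 -42. ]
-0.045 False t9.62 F(coupler) [ 0.6 -1.8  5.4] gap 0.0457 pos [  0.1  -0.6 -45. ]
-0.0465 False t9.88 F(coupler) [ 0.1 -0.2  6.9] gap 0.0459 pos [  0.1  -0.6 -46.4]
-0.048 False t10.12 F(coupler) [-0.3 -0.8 15.5] gap 0.0455 pos [  0.2  -0.6 -47.2]
-0.0495 False t10.38 F(coupler) [-2.3 -1.4 28.2] gap 0.0457 pos [  0.3  -0.6 -47.8]
```

Force climbed steeply at 14–15 mm of travel, so it's at the stop. I'll release, back off along the axis and check that the sleeve stayed back.

```bash
python3 - <<'E'
from h import *; from bench import *
move_gripper(.088); print("gap",current_finger_gap())
servo_line(at(.10),TC.as_quat(),rate=.15); sleep(.2)
c=grab("wrist","wr"); print(current_clock())
X=cloud(c); L=FC.inv().apply((X-M).reshape(-1,3)).reshape(X.shape)
r=np.hypot(L[...,0],L[...,1]); 
for lo,hi in((.0135,.017),(.0185,.022)):
    k=(r>lo)&(r<hi)&(L[...,2]>-.03)&(L[...,2]<.01); print(lo,hi,"z pct",(np.percentile(L[k][:,2],[10,50,90])*1e3).round(1),k.sum())
k=(r<.026)&(L[...,2]>-.02)&(L[...,2]<.006); print("top centroid xy mm",(L[k][:,:2].min(0)*1e3).round(1),(L[k][:,:2].max(0)*1e3).round(1))
# view for nozzle
u,v=proj(c,[M])[0].astype(int); print(u,v)
cv2.imwrite("pics/wrcrop.png",cv2.resize(c["image"][v-60:v+60,u-80:u+80],(640,480),interpolation=cv2.INTER_CUBIC))
E
```

```text
gap 0.08797537331843708
12.5833
0.0135 0.017 z pct [-22.4  -6.   -0.6] 647
0.0185 0.022 z pct [-13.7 -12.2  -0. ] 457
top centroid xy mm [-25.9 -24. ] [23.6 23.5]
274 207
```

View pics/wrcrop.png

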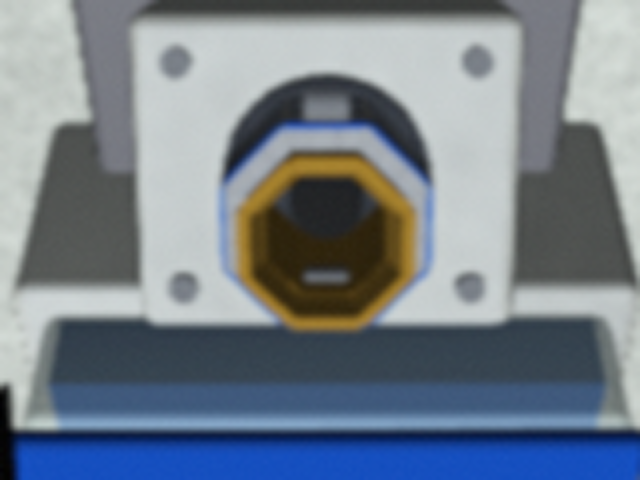

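The picture shows the sleeve sitting behind the brass rim (rim centred at (327,242) in the crop), and the depth puts its face about 12.5 mm below the mouth. So the catch holds. Now looking at the blue nozzle from two places.

```bash
python3 - <<'E'
from h import *; from bench import *
c=load("wr"); im=c["image"]; hsv=cv2.cvtColor(im,cv2.COLOR_BGR2HSV)
u,v=proj(c,[M])[0]; k=cv2.inRange(hsv,(12,130,120),(30,255,255)); k[:,:int(u)-30]=0;k[:,int(u)+30:]=0;k[:int(v)-40]=0;k[int(v)+40:]=0
p=np.argwhere(k)[:,::-1].astype(np.float32); hull=cv2.convexHull(p); mm=cv2.moments(hull); 
cc=np.array([mm['m10']/mm['m00'],mm['m01']/mm['m00']]); print("brass rim px",cc,"M px",u,v,"dia px",2*np.sqrt(mm['m00']/np.pi))
# intersect with mouth plane
d=c["R"].T@np.r_[rays(c,[cc])[0],1]; o=-c["R"].T@c["t"]; n=FC.apply([0,0,1]); W=o+d*((M-o)@n)/(d@n); print("rim centre in coupler frame mm",FC.inv().apply(W-M)*1e3)
F=Rc(np.radians(28),0); T=tool_for(F); g=np.array([.470,-.238,.12])
for i,dy in enumerate([.03,-.03]):
    move_ptp(g+F.apply([-.0,dy,.10]),T.as_quat()); sleep(.25)
    c=grab("wrist",f"wn{i}"); print(current_position().round(4),current_joint_pos()[5],current_clock())
    for q in("blue_nozzle_grip","blue_nozzle_spout"): print(q,[(np.round(d["xy"],1).tolist(),round(d["conf"],2)) for d in spot_in("wrist",q)[:2]])
    for q in("blue_nozzle","blue_nozzle_grip"):
        for d in silhouettes("wrist",q)[:1]: np.save(f"{q}{i}.npy",d["region"]); print(q,d["xy"],d["conf"],d["region"].sum())
E
```

```text
brass rim px [275.03270655 206.97264957] M px 274.8569734873415 207.80380242221713 dia px 43.152205438136946
rim centre in coupler frame mm [-7.45059355e-01  1.51080347e-01  2.70803695e-14]
[ 0.4561 -0.2107  0.22  ] -2.631097224984424 13.875
blue_nozzle_grip [([246.2, 193.7], 0.6)]
blue_nozzle_spout [([247.6, 194.5], 0.78), ([70.3, 266.2], 0.62)]
blue_nozzle [243.9, 195.8] 0.89 3547
blue_nozzle_grip [246.3, 195.3] 0.73 3785
[ 0.4836 -0.2636  0.22  ] -2.6846918547813337 14.725
blue_nozzle_grip [([311.5, 193.1], 0.64)]
blue_nozzle_spout [([314.1, 196.3], 0.79)]
blue_nozzle [309.6, 196.7] 0.74 3644
blue_nozzle_grip [312.2, 194.9] 0.63 3717
```

View pics/wn0.png

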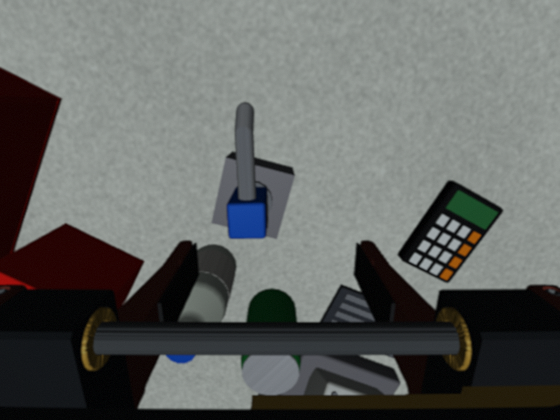

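wn0 shows the blue grip top at about (247,222), the spout reaching (245,108), and the soap bottle at (205,290), clear of the jaws' plane. Fitting the top face and the spout direction from both views.

```bash
python3 - <<'E'
from h import *
for i in(0,1):
    c=load(f"wn{i}"); X=cloud(c); hsv=cv2.cvtColor(c["image"],cv2.COLOR_BGR2HSV)
    near=np.hypot(X[...,0]-.47,X[...,1]+.238)<.04
    blue=(cv2.inRange(hsv,(105,150,40),(130,255,255))>0)&near
    z=X[...,2][blue]; print(i,"blue",blue.sum(),"z pct",np.percentile(z,[5,50,90,97]).round(4))
    top=blue&(X[...,2]>np.percentile(z,90)-.004)
    r=cv2.minAreaRect(X[top][:,:2].astype(np.float32)*1000); print("  top rect mm",np.round(r[0],1),np.round(r[1],1),round(r[2],1),"n",top.sum(),"mean",X[top].mean(0).round(4))
    sp=(np.hypot(X[...,0]-.47,X[...,1]+.238)<.12)&(X[...,2]>.085)&(X[...,2]<.118)&(hsv[...,1]<90)&(X[...,0]<.455)
    P=X[sp]; l=cv2.fitLine(P[:,:2].astype(np.float32),cv2.DIST_HUBER,0,.001,.001).ravel(); d=l[:2]*np.sign(-l[0]); 
    print("  spout n",sp.sum(),"yaw(c-like)",np.degrees(np.arctan2(-d[1],-d[0])).round(2),"line pt",l[2:].round(4),"ztop",np.percentile(P[:,2],90).round(4),"extent",P[:,:2].min(0).round(4))
    nrm=np.array([-d[1],d[0]]); print("  top centre off spout line mm",((np.array(r[0])/1000-l[2:])@nrm*1000).round(2))
    # park block top
    pk=(abs(X[...,2]-.05)<.006)&(np.hypot(X[...,0]-.48,X[...,1]+.235)<.06); print("  park top z",np.median(X[pk][:,2]).round(4))
E
```

```text
0 blue 1378 z pct [0.1173 0.1196 0.1205 0.1209]
  top rect mm [ 479.4 -226.7] [32.6 33.1] 28.7 n 1329 mean [ 0.4786 -0.2268  0.1196]
  spout n 1507 yaw(c-like) 28.86 line pt [ 0.4235 -0.2569] ztop 0.1148 extent [ 0.3914 -0.278 ]
  top centre off spout line mm 0.54
  park top z 0.0498
1 blue 1392 z pct [0.1173 0.1197 0.1206 0.121 ]
  top rect mm [ 481.3 -241.4] [40.3 68.5] 7.1 n 1345 mean [ 0.479  -0.2281  0.1209]
  spout n 1532 yaw(c-like) 29.66 line pt [ 0.4237 -0.2586] ztop 0.1147 extent [ 0.392  -0.2791]
  top centre off spout line mm 13.55
  park top z 0.0498
```

Grip top at (0.479, -0.227), 120 mm high as expected, with yaw about 29°; the 1.5 mm spread in y is centred by the jaws. View 1's rectangle was spoilt by outliers, so I used its mean instead. Grasping.

```bash
python3 - <<'E'
from h import *; from bench import *
F=Rc(np.radians(29.0),0); T=tool_for(F); g=np.array([.4792,-.2273,0])
def st(s): print(s,"t%.2f"%current_clock(),"F(tool)",T.inv().apply(current_force()).round(1),"gap %.4f"%current_finger_gap(),"pos",current_position().round(4))
move_ptp(g+[0,0,.16],T.as_quat()); st("above")
print(servo_line(g+[0,0,.077],T.as_quat(),rate=.1,contact_N=10)); st("down")
move_gripper(.02); sleep(.2); st("grip")
print(servo_line(g+[0,0,.145],T.as_quat(),rate=.12)); sleep(.2); st("lift")
c=grab("wrist","wh")
X=cloud(c); Q=Ro.from_quat(current_orientation()); L=Q.inv().apply((X-current_position()).reshape(-1,3)).reshape(X.shape)
hsv=cv2.cvtColor(c["image"],cv2.COLOR_BGR2HSV)
b=(cv2.inRange(hsv,(105,150,40),(130,255,255))>0)&(abs(L[...,0])<.025)&(abs(L[...,1])<.04)&(L[...,2]<0)&(L[...,2]>-.06)
P=L[b]*1e3; print("blue in tool mm n",b.sum(),"pct2",np.percentile(P,2,axis=0).round(1),"pct98",np.percentile(P,98,axis=0).round(1),"med",np.median(P,0).round(1))
E
```

```text
above t15.31 F(tool) [-0.5  0.7 -0.3] gap 0.0877 pos [ 0.4788 -0.2269  0.1599]
False
down t16.29 F(tool) [0.3 0.4 0.3] gap 0.0881 pos [ 0.4797 -0.2277  0.0776]
grip t17.37 F(tool) [0.  0.2 0. ] gap 0.0337 pos [ 0.4793 -0.2274  0.077 ]
False
lift t18.28 F(tool) [0.2 0.4 2.9] gap 0.0342 pos [ 0.4785 -0.2269  0.144 ]
blue in tool mm n 4511 pct2 [-15.1 -15.8 -43.7] pct98 [ 17.1   8.4 -28.7] med [  0.6  -5.7 -42.5]
```

View pics/wh.png

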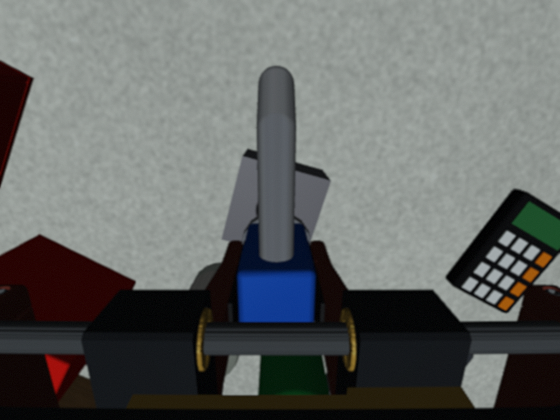

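The nozzle is held and clear of its block: the gap is 34 mm, the weight about 2.9 N, and the spout runs straight up the picture from (276,255) to (276,75). Its x-bias of about +0.8 mm matches the -0.6 mm y shift felt on the sleeve. Next I check its tilt and fore-aft offset in the hand, then go to just above the mouth.

```bash
python3 - <<'E'
from h import *; from bench import *
c=load("wh"); X=cloud(c); p=current_position(); Q=Ro.from_quat(current_orientation()); L=Q.inv().apply((X-p).reshape(-1,3)).reshape(X.shape)*1e3
hsv=cv2.cvtColor(c["image"],cv2.COLOR_BGR2HSV)
b=(cv2.inRange(hsv,(105,150,40),(130,255,255))>0)&(abs(L[...,0])<25)&(abs(L[...,1])<40)&(L[...,2]<0)&(L[...,2]>-60)
P=L[b]; f=P[(P[:,2]>-39)]; t=P[(P[:,2]<-40)&(abs(P[:,0])<13)]
print("front face n",len(f),"y med",np.median(f[:,1]).round(2),"slope y/z",np.polyfit(f[:,2],f[:,1],1).round(3))
print("top n",len(t),"z med",np.median(t[:,2]).round(2),"slope z/y",np.polyfit(t[:,1],t[:,2],1).round(3),"y lo",np.percentile(t[:,1],[0.5,2]).round(2))
s=(hsv[...,1]<90)&(abs(L[...,0])<12)&(L[...,1]<-22)&(L[...,1]>-75)&(L[...,2]<-15)
S=L[s]; 
# ridge: nearest camera points per y bin
ys=np.arange(-72,-24,4); r=[np.percentile(S[(S[:,1]>=y)&(S[:,1]<y+4)][:,2],5) for y in ys]; xm=[np.median(S[(S[:,1]>=y)&(S[:,1]<y+4)][:,0]) for y in ys]
print("spout top z vs y",np.round(r,1)); print("spout x",np.round(xm,1),"angle deg",np.degrees(np.polyfit(ys,xm,1)[0]).round(2))
E
```

```text
front face n 359 y med -15.53 slope y/z [-4.0000e-03 -1.5581e+01]
top n 3177 z med -42.64 slope z/y [-2.9000e-02 -4.2701e+01] y lo [-15.68 -15.32]
spout top z vs y [-38.9 -38.7 -38.2 -37.8 -37.4 -37.2 -36.6 -36.4 -36.  -35.5 -96.6 -98.4]
spout x [1.  0.6 0.6 1.  0.6 0.8 1.  0.6 0.6 1.  0.1 0.2] angle deg -0.58
```

```bash
python3 - <<'E'
from h import *; from bench import *
for n in("wn0","wn1"):
    c=load(n); X=cloud(c); F=Rc(np.radians(29),0); L=F.inv().apply((X-[.4792,-.2273,.12]).reshape(-1,3)).reshape(X.shape)*1e3
    t=L[(abs(L[...,0])<14)&(abs(L[...,1])<12)&(abs(L[...,2])<6)]; print(n,"top slope z/x",np.polyfit(t[:,0],t[:,2],1).round(3))
def st(s): print(s,"t%.2f"%current_clock(),"F(c)",FC.inv().apply(current_force()).round(1),"gap %.4f"%current_finger_gap(),"pos",(FC.inv().apply(current_position()-M)*1e3).round(1))
p=current_position(); servo_line([p[0],p[1],.25],rate=.2)
dx,dy=-.001,-.0006
move_ptp(at(.11,dx,dy),TC.as_quat()); sleep(.15); st("above")
print(servo_line(at(.072,dx,dy),TC.as_quat(),rate=.08,contact_N=10)); st("near")
c=grab("side","si"); u,v=proj(c,[M])[0].astype(int)
cv2.imwrite("pics/sicrop.png",cv2.resize(c["image"][v-80:v+40,u-90:u+70],(800,600),interpolation=cv2.INTER_CUBIC))
c=grab("wrist","wa")
E
```

```text
wn0 top slope z/x [ 0.004 -0.228]
wn1 top slope z/x [ 0.008 -0.175]
above t20.14 F(c) [-0.8 -0.  -2.2] gap 0.0338 pos [ -0.7  -1.9 109.8]
False
near t20.77 F(c) [-1.7 -0.4 -2.1] gap 0.0340 pos [-1.1 -0.6 71.8]
```

View pics/sicrop.png

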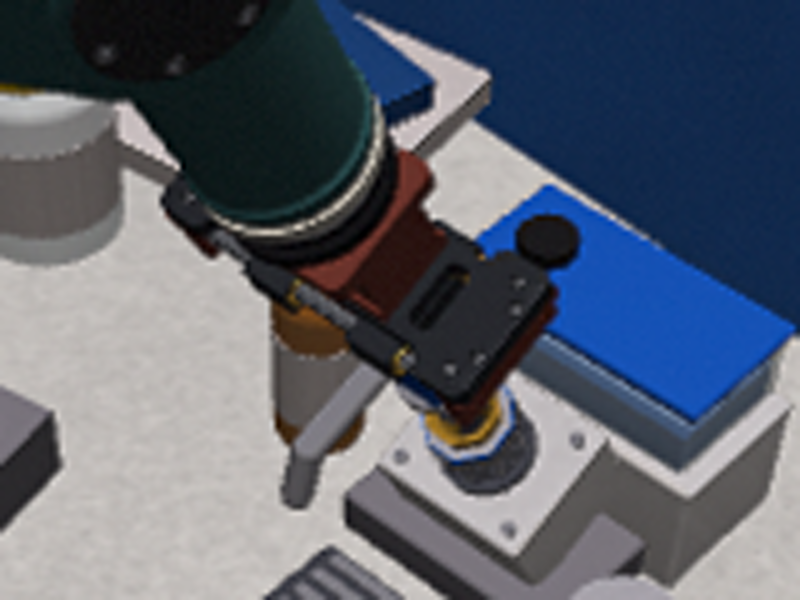

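The side view shows the nose over the brass mouth at about (465,415), spout down the slope to (300,490), with the bottle and cabinet clear of the gripper. Inserting in steps while watching the forces.

```bash
python3 - <<'E'
from h import *; from bench import *
def st(s):
    f=FC.inv().apply(current_force()); print(s,"t%.2f"%current_clock(),"F(c)",f.round(1),"T(c)",FC.inv().apply(current_torque()).round(2),"gap %.4f"%current_finger_gap(),"pos",(FC.inv().apply(current_position()-M)*1e3).round(1)); return f
dx,dy=-.0015,-.0006
for z in(.064,.060,.056,.050,.044,.038):
    h=servo_line(at(z,dx,dy),TC.as_quat(),rate=.04,contact_N=15); f=st(f"{z} {h}")
    if h or np.abs(f).max()>15: break
E
```

```text
0.064 False t21.22 F(c) [ 0.6 -1.7 -2.1] T(c) [-0.04  0.33 -0.02] gap 0.0342 pos [-1.1 -0.7 64. ]
0.06 False t21.47 F(c) [-0.5 -0.5 -1.9] T(c) [0.01 0.34 0.02] gap 0.0338 pos [-1.8 -0.5 59.7]
0.056 False t21.72 F(c) [ 2.2  0.3 -2.4] T(c) [-0.05  0.3  -0.07] gap 0.0338 pos [-1.8 -0.5 55.7]
0.05 False t22.02 F(c) [-0.1 -1.2 -2.9] T(c) [-0.05  0.24 -0.02] gap 0.0338 pos [-1.8 -0.6 49.6]
0.044 False t22.32 F(c) [-1.6  0.6 -2.1] T(c) [ 0.09  0.83 -0.02] gap 0.0339 pos [-1.7 -0.6 43.6]
0.038 False t22.62 F(c) [-0.3  1.1 -3.4] T(c) [-0.03  0.85 -0.  ] gap 0.0339 pos [-1.2 -0.7 37.8]
```

```bash
python3 - <<'E'
from h import *; from bench import *
def st(s):
    f=FC.inv().apply(current_force()); print(s,"t%.2f"%current_clock(),"F(c)",f.round(1),"T(c)",FC.inv().apply(current_torque()).round(2),"gap %.4f"%current_finger_gap(),"pos",(FC.inv().apply(current_position()-M)*1e3).round(1)); return f
dx,dy=-.0012,-.0006
for z in(.034,.031,.029,.0275,.026,.0245,.023,.0215):
    h=servo_line(at(z,dx,dy),TC.as_quat(),rate=.03,contact_N=30); f=st(f"{z} {h}")
    if f[2]>28: break
E
```

```text
0.034 False t22.90 F(c) [ 0.5 -0.1 -2.7] T(c) [ 0.1   0.19 -0.  ] gap 0.0340 pos [-1.1 -0.6 33.9]
0.031 False t23.15 F(c) [-0.2  1.4 -1.5] T(c) [ 0.07  0.28 -0.03] gap 0.0340 pos [-1.1 -0.6 30.9]
0.029 False t23.40 F(c) [ 0.8  0.4 -2.3] T(c) [ 0.01  0.48 -0.04] gap 0.0342 pos [-1.1 -0.6 28.9]
0.0275 False t23.65 F(c) [ 0.  -0.5 -1.2] T(c) [ 0.    0.6  -0.03] gap 0.0339 pos [-1.1 -0.6 27.5]
0.026 False t23.90 F(c) [-1.5 -0.7 -0.4] T(c) [-0.01  0.23  0.01] gap 0.0338 pos [-1.2 -0.6 26. ]
0.0245 False t24.15 F(c) [-0.9 -0.5 -1.9] T(c) [0.04 0.24 0.02] gap 0.0337 pos [-1.2 -0.6 24.4]
0.023 False t24.40 F(c) [-0.1  0.4 -1.3] T(c) [0.05 0.45 0.02] gap 0.0339 pos [-1.3 -0.6 22.9]
0.0215 False t24.65 F(c) [-1.2  0.4 -1.1] T(c) [ 0.1   0.54 -0.04] gap 0.0338 pos [-1.3 -0.5 21.4]
```

```bash
python3 - <<'E'
from h import *; from bench import *
def st(s):
    f=FC.inv().apply(current_force()); print(s,"t%.2f"%current_clock(),"F(c)",f.round(1),"T(c)",FC.inv().apply(current_torque()).round(2),"gap %.4f"%current_finger_gap(),"pos",(FC.inv().apply(current_position()-M)*1e3).round(1)); return f
c=grab("wrist","wi"); X=cloud(c); Q=Ro.from_quat(current_orientation()); L=Q.inv().apply((X-current_position()).reshape(-1,3)).reshape(X.shape)*1e3
hsv=cv2.cvtColor(c["image"],cv2.COLOR_BGR2HSV)
b=(cv2.inRange(hsv,(105,150,40),(130,255,255))>0)&(abs(L[...,0])<14)&(abs(L[...,1])<25)&(L[...,2]<-20)&(L[...,2]>-70); P=L[b]; t=P[P[:,2]<np.percentile(P[:,2],50)]
print("grip top z in tool",np.median(t[:,2]).round(1),"slope",np.polyfit(t[:,1],t[:,2],1).round(3),"ymin",np.percentile(P[:,1],2).round(1),len(P))
c=grab("side","sj"); u,v=proj(c,[M])[0].astype(int)
cv2.imwrite("pics/sjcrop.png",cv2.resize(c["image"][v-60:v+40,u-70:u+50],(720,600),interpolation=cv2.INTER_CUBIC))
E
```

```text
grip top z in tool -49.4 slope [-1.6000e-02 -4.9511e+01] ymin -18.8 4498
```

View pics/sjcrop.png

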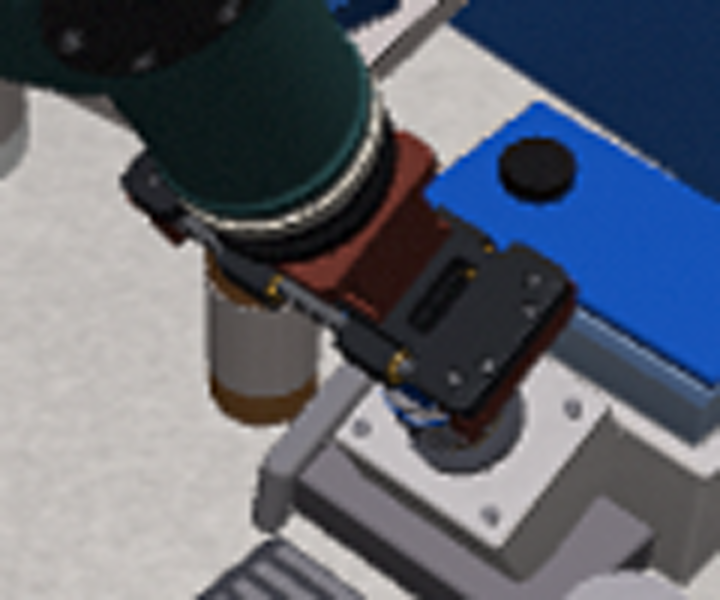

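The wrist depth says the nozzle slid about 7 mm up in the fingers, leaving its top 70.8 mm above the mouth where home is 70. So it may already be home. I'll check the sleeve's state and the nozzle's pose in the coupler frame numerically before doing anything else.

```bash
python3 - <<'E'
from h import *
for n in("side0","si","sj"):
    c=load(n); X=cloud(c); L=FC.inv().apply((X-M).reshape(-1,3)).reshape(X.shape)*1e3; r=np.hypot(L[...,0],L[...,1])
    k=(r<29)&(L[...,2]>-45)&(L[...,2]<12); P=L[k]
    print(n,k.sum(),"hist z",dict(zip(range(-45,12,4),np.histogram(P[:,2],np.arange(-45,15,4))[0].tolist())))
for n in("wa","wi"):
    c=load(n); X=cloud(c); L=FC.inv().apply((X-M).reshape(-1,3)).reshape(X.shape)*1e3
    hsv=cv2.cvtColor(c["image"],cv2.COLOR_BGR2HSV); bl=cv2.inRange(hsv,(105,150,40),(130,255,255))>0
    b=bl&(abs(L[...,1])<14)&(abs(L[...,0])<30)&(L[...,2]>20)&(L[...,2]<130); P=L[b]; zt=np.percentile(P[:,2],95); f=P[(P[:,2]<zt-6)]; t=P[P[:,2]>zt-3]
    print(n,"top z",zt.round(1),"front face x",np.median(f[:,0]).round(2),"slope",np.polyfit(f[:,2],f[:,0],1).round(3),len(f),"top slope",np.polyfit(t[:,0],t[:,2],1).round(3),"top xrange",np.percentile(t[:,0],[1,99]).round(1))
    s=(hsv[...,1]<90)&(abs(L[...,1])<12)&(L[...,0]<-25)&(L[...,0]>-105)&(L[...,2]>0); S=L[s]
    xs=np.arange(-100,-25,10); print("  spout ridge z by x",[ (int(x),np.percentile(q[:,2],95).round(1)) for x in xs if len(q:=S[(S[:,0]>=x)&(S[:,0]<x+10)])>5])
    sl=(abs(L[...,1])<30)&(L[...,2]<4)&(L[...,2]>-25)&(np.hypot(L[...,0],L[...,1])<29); print("  sleeve/rim z hist",np.histogram(L[sl][:,2],np.arange(-25,5,3)) if sl.any() else None)
E
```

```text
side0 352 hist z {-45: 4, -41: 9, -37: 22, -33: 14, -29: 18, -25: 22, -21: 23, -17: 24, -13: 29, -9: 42, -5: 111, -1: 34, 3: 0, 7: 0}
si 235 hist z {-45: 15, -41: 13, -37: 22, -33: 15, -29: 14, -25: 14, -21: 19, -17: 60, -13: 22, -9: 7, -5: 21, -1: 12, 3: 0, 7: 1}
sj 72 hist z {-45: 0, -41: 0, -37: 1, -33: 11, -29: 6, -25: 2, -21: 4, -17: 4, -13: 7, -9: 7, -5: 9, -1: 3, 3: 10, 7: 8}
wa top z 115.8 front face x -16.68 slope [ 2.000e-03 -1.681e+01] 991 top slope [2.20000e-02 1.15036e+02] top xrange [-16.6   7.6]
  spout ridge z by x [(-100, np.float64(97.3)), (-90, np.float64(107.9)), (-80, np.float64(111.4)), (-70, np.float64(110.8)), (-60, np.float64(109.9)), (-50, np.float64(109.0)), (-40, np.float64(166.5)), (-30, np.float64(170.7))]
  sleeve/rim z hist (array([ 17,  22,   8, 207, 130,   0,  14,  41, 119]), array([-25, -22, -19, -16, -13, -10,  -7,  -4,  -1,   2]))
wi top z 71.5 front face x -19.53 slope [ -0.032 -17.86 ] 1003 top slope [-0.302 68.451] top xrange [-29.4   2.2]
  spout ridge z by x [(-100, np.float64(53.3)), (-90, np.float64(63.5)), (-80, np.float64(64.7)), (-70, np.float64(64.2)), (-60, np.float64(63.5)), (-50, np.float64(62.9)), (-40, np.float64(117.3)), (-30, np.float64(135.7))]
  sleeve/rim z hist (array([ 59,   7,  67,  14,  42,  57,  26, 254,  28]), array([-25, -22, -19, -16, -13, -10,  -7,  -4,  -1,   2]))
```

View pics/wi.png

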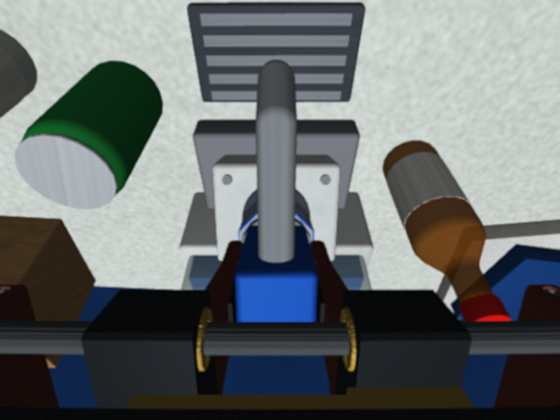

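wi shows the blue-edged sleeve ring up around the flange near (265,215). Its depth peak moved from -10…-16 mm to -1…-4 mm, so the sleeve has sprung forward. The nozzle top is at about 70.5 mm (home 70), and the fingers only slid along it after it bottomed. I'll release, back off along the axis and inspect.

```bash
python3 - <<'E'
from h import *; from bench import *
move_gripper(.088); print("gap",current_finger_gap(),current_force().round(1))
servo_line(at(.175,-.0012,-.0006),TC.as_quat(),rate=.15); sleep(.4); print(current_clock())
c=grab("wrist","wf"); X=cloud(c); L=FC.inv().apply((X-M).reshape(-1,3)).reshape(X.shape)*1e3
hsv=cv2.cvtColor(c["image"],cv2.COLOR_BGR2HSV); bl=cv2.inRange(hsv,(105,150,40),(130,255,255))>0
b=bl&(np.hypot(L[...,0],L[...,1])<30)&(L[...,2]>62)&(L[...,2]<80); P=L[b]; print("grip top z",np.median(P[:,2]).round(1),"rect",[np.round(q,1) for q in cv2.minAreaRect(P[:,:2].astype(np.float32))],"slopes",np.linalg.lstsq(np.c_[P[:,:2],np.ones(len(P))],P[:,2],rcond=None)[0].round(3))
r=np.hypot(L[...,0],L[...,1]); k=(r>19)&(r<27)&(L[...,2]>-45)&(L[...,2]<15); print("z hist",dict(zip(range(-45,15,4),np.histogram(L[k][:,2],np.arange(-45,18,4))[0].tolist())))
S=L[(hsv[...,1]<90)&(abs(L[...,1])<15)&(L[...,0]<-30)&(L[...,0]>-105)&(L[...,2]>30)&(L[...,2]<75)]; print("spout yaw off deg",np.degrees(np.polyfit(S[:,0],S[:,1],1)[0]).round(2),"y",np.median(S[:,1]).round(1),"end x",S[:,0].min().round(0))
s=grab("side","sf"); u,v=proj(s,[M])[0].astype(int)
cv2.imwrite("pics/final.png",np.hstack([cv2.resize(c["image"][60:310,120:440],(400,312)),cv2.resize(s["image"][v-60:v+40,u-70:u+58],(400,312),interpolation=cv2.INTER_CUBIC)]))
def cen(n,q):
    o=silhouettes(n,q)
    return o[0]["region"] if o else None
for q in("green_nozzle_grip","sauce_bottle","drink_can","soap_bottle","gift_carton","calculator"):
    g=cen("side",q)
    if g is None: continue
    a=cloud(load("side0"))[g]; bb=cloud(s)[g]; print(q,"median change mm",(np.nanmedian(np.linalg.norm(a-bb,axis=1))*1e3).round(1))
E
```

```text
gap 0.08803820666959057 [-0.2 -0.5  0.8]
27.275
grip top z 71.1 rect [array([-10.8,   0.2]), array([32.9, 33.1]), np.float64(0.1)] slopes [ 1.2600e-01 -2.0000e-03  7.2396e+01]
z hist {-45: 0, -41: 0, -37: 0, -33: 21, -29: 4, -25: 21, -21: 8, -17: 15, -13: 20, -9: 4, -5: 86, -1: 11, 3: 3, 7: 19, 11: 1}
spout yaw off deg 0.03 y 0.3 end x -105.0
green_nozzle_grip median change mm 2.0
sauce_bottle median change mm 2.1
drink_can median change mm 1.7
soap_bottle median change mm 1.6
gift_carton median change mm 1.6
calculator median change mm 1.9
```

View pics/final.png

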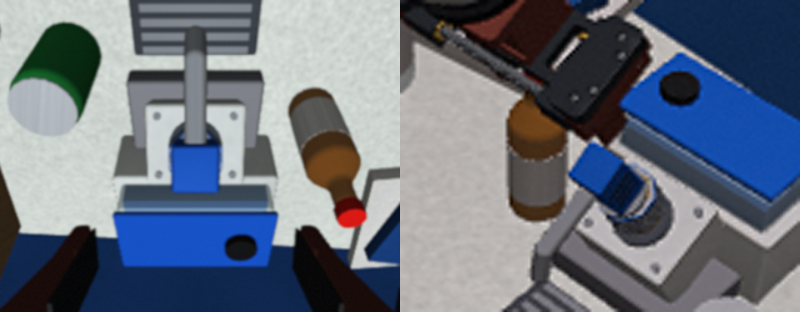

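The final pair shows the sleeve ring forward under the flange and the spout over the tray (yaw off by 0.03°). But the nozzle leans forward: grip top centre 10.8 mm off the axis, about 7° of tilt, with the shoulder some 1.6 mm out. There's time left, so I'll regrasp it along its lean, straighten it and push it firmly home.

```bash
python3 - <<'E'
from h import *; from bench import *
def st(s):
    f=FC.inv().apply(current_force()); print(s,"t%.2f"%current_clock(),"F(c)",f.round(1),"T(c)",FC.inv().apply(current_torque()).round(2),"gap %.4f"%current_finger_gap(),"pos",(FC.inv().apply(current_position()-M)*1e3).round(1)); return f
S=at(.0016,-.0019,-.0006); Fn=Rc(np.radians(4.45),np.radians(34.2)); Tn=tool_for(Fn)
move_ptp(S+Fn.apply([0,0,.085]),Tn.as_quat())
print(servo_line(S+Fn.apply([0,0,.024]),Tn.as_quat(),rate=.1,contact_N=12)); st("down")
move_gripper(.02); st("grip")
h=servo_line(at(.0245,-.0005,-.0006),TC.as_quat(),rate=.02,contact_N=35); st(f"straight {h}")
for z in(.023,.0215,.020,.0185):
    h=servo_line(at(z,-.0005,-.0006),TC.as_quat(),rate=.02,contact_N=35); f=st(f"{z} {h}")
    if f[2]>22 or h: break
E
```

```text
False
down t28.91 F(c) [ 0.3 -0.8  0.6] T(c) [ 0.05  0.29 -0.04] gap 0.0875 pos [-4.3 -0.6 25.9]
grip t29.78 F(c) [0.1 0.2 0.7] T(c) [0.   0.26 0.05] gap 0.0338 pos [-5.  -0.6 25.4]
straight False t30.28 F(c) [ 2.1 -0.2 -1.9] T(c) [ 0.13 -0.3  -0.03] gap 0.0337 pos [-0.6 -0.4 24.3]
0.023 False t30.53 F(c) [ 0.   0.5 11.5] T(c) [ 0.17  0.08 -0.05] gap 0.0337 pos [-0.6 -0.4 23.9]
0.0215 False t30.78 F(c) [-3.2  0.7 23.6] T(c) [ 0.14  0.51 -0.01] gap 0.0341 pos [-0.5 -0.4 23.3]
```

It now meets a hard stop at 24 N. A short tug will test the lock, then I push back home, release and check again.

```bash
python3 - <<'E'
from h import *; from bench import *
def st(s):
    f=FC.inv().apply(current_force()); print(s,"t%.2f"%current_clock(),"F(c)",f.round(1),"gap %.4f"%current_finger_gap(),"pos",(FC.inv().apply(current_position()-M)*1e3).round(1)); return f
for z in(.0255,.027,.0285):
    servo_line(at(z,-.0005,-.0006),TC.as_quat(),rate=.03); f=st(f"tug {z}")
    if f[2]<-10: break
for z in(.0235,.0220):
    servo_line(at(z,-.0005,-.0006),TC.as_quat(),rate=.03); st(f"push {z}")
servo_line(at(.0235,-.0005,-.0006),TC.as_quat(),rate=.03); st("ease")
move_gripper(.088)
servo_line(at(.175,-.0012,-.0006),TC.as_quat(),rate=.18); sleep(.4); print(current_clock())
c=grab("wrist","wg"); X=cloud(c); L=FC.inv().apply((X-M).reshape(-1,3)).reshape(X.shape)*1e3
hsv=cv2.cvtColor(c["image"],cv2.COLOR_BGR2HSV); bl=cv2.inRange(hsv,(105,150,40),(130,255,255))>0
b=bl&(np.hypot(L[...,0],L[...,1])<30)&(L[...,2]>62)&(L[...,2]<80); P=L[b]; print("grip top z",np.median(P[:,2]).round(1),"rect",[np.round(q,1) for q in cv2.minAreaRect(P[:,:2].astype(np.float32))],"slopes",np.linalg.lstsq(np.c_[P[:,:2],np.ones(len(P))],P[:,2],rcond=None)[0].round(3))
r=np.hypot(L[...,0],L[...,1]); k=(r>19)&(r<27)&(L[...,2]>-45)&(L[...,2]<15); print("z hist",dict(zip(range(-45,15,4),np.histogram(L[k][:,2],np.arange(-45,18,4))[0].tolist())))
cv2.imwrite("pics/final2.png",cv2.resize(c["image"][60:310,120:440],(800,600)))
E
```

```text
tug 0.0255 t31.07 F(c) [ 1.4  0.2 -0.6] gap 0.0340 pos [-0.5 -0.6 25.6]
tug 0.027 t31.32 F(c) [ 3.  -0.5 -5.5] gap 0.0340 pos [-0.5 -0.6 26.4]
tug 0.0285 t31.57 F(c) [  2.9  -0.2 -17.4] gap 0.0337 pos [-1.4 -0.6 27. ]
push 0.0235 t31.88 F(c) [-1.1  0.1  4.8] gap 0.0340 pos [-1.1 -0.6 23.5]
push 0.022 t32.13 F(c) [-3.2 -0.9 19.5] gap 0.0343 pos [-0.8 -0.6 23.2]
ease t32.38 F(c) [-0.7  0.   1.9] gap 0.0341 pos [-0.8 -0.6 23.4]
34.725
grip top z 70.2 rect [array([-3.2, -0.1]), array([33.8, 32.8]), np.float64(0.2)] slopes [ 4.2000e-02 -2.0000e-03  7.0211e+01]
z hist {-45: 0, -41: 0, -37: 1, -33: 22, -29: 2, -25: 21, -21: 4, -17: 18, -13: 20, -9: 4, -5: 129, -1: 13, 3: 12, 7: 47, 11: 12}
```

View pics/final2.png

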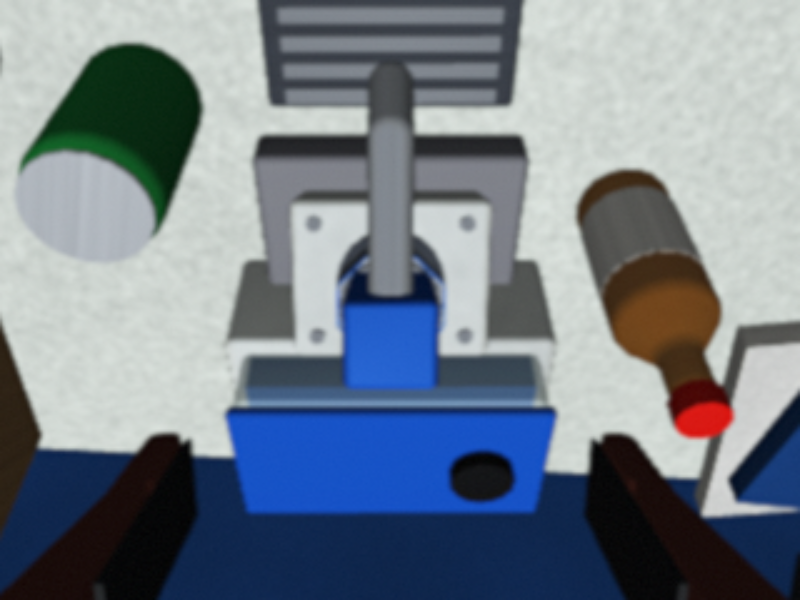

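The lock held a 17 N tug with about 3 mm of float. The nozzle now stands with its top at 70.2 mm (home 70), about 2.4° from the axis, with the sleeve forward. Handing in.

```bash
python3 - <<'E'
from bench import *
print(current_clock(), current_force().round(1)); close_job()
E
```

```text
34.775 [ 1.2 -1.2 -0. ]
the job is handed in; nothing more can be done
```

The blue nozzle is home and locked in the coupler with its spout over the drip tray, and I handed the job in at 34.8 s of the 46 s allowed.

**What I did:** I pulled the sleeve to its stop (28 N at about 14 mm). It stayed back, its face 12–13 mm below the mouth. I then took the blue nozzle from its block, turned it and pushed it into the coupler until the sleeve sprang forward, then let go.

**What went wrong on the way:** On the first push the nozzle slid about 6 mm in the fingers. After release it leaned about 7° forward, with its shoulder roughly 1.6 mm out. I regrasped it, straightened it, pushed it to a hard stop (24 N), tugged it to test the lock and released it again.

**Last checks:**
- **Lock:** it held a 17 N tug with about 3.5 mm of play, a little over the 3 mm stated.
- **Depth:** the grip top is 70.2 mm above the mouth, where home is 70.
- **Sleeve:** it is forward, its face about 2–4 mm below the mouth.
- **Spout:** it points down the slope; its direction was within 0.1° when measured before the regrasp.
- **Lean:** the nozzle still leans about 2.4° forward, which I took to be play in the lock. I did not check whether it sags further.
- **Bystanders:** the green nozzle, sauce bottle, can, soap bottle, carton and calculator showed only about 2 mm of change, which is depth noise. I measured that before the regrasp and not again. I did not measure the jar and mug.

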